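# Raise the prop of the bench steady to its next hole and lay the table leg across

### The arm

A 7-joint arm with a two-finger parallel gripper is mounted at the origin on the work surface. World frame = base frame: x ahead of the robot, y to its left, z up, the work surface at z = 0. Lengths are in m, angles in rad, forces in N, time in s.
With the tool pointing down it reaches from about 0.425 to 0.925 m from the base axis. Payload 6.8 kg.
Tool frame: the origin (TCP) lies at the very end of the fingers, on their centre line; the grasp point (between the pads) lies 19 mm behind it; z points along the fingers, x is the direction in which the jaws open and shut, and the axes are right-handed (so a half turn about z gives the same grasp; the last joint's range is limited). The gripper opens to 85 mm and grips with 20 to 120 N. Pads are 22 mm wide; open, the fingers measure 114 mm over their backs; the gripper's body (76 mm by 85 mm) begins 54 mm behind the grasp point. The pads swing forward as they close: fully open they stand 13 mm farther back than shut.
Start: joints at [-1.362, 0.477, 0.022, 1.555, -0.011, 1.109, -0.083], TCP at [0.21, 0.641, 0.207] pointing down, gripper open.
Joint ranges: [-2.96, 2.96], [-0.34, 2.1], [-1.41, 1.46], [0.24, 2.44], [-1.37, 4.51], [0.17, 1.92], [-2.96, 2.96]. Speed limits (rad/s): [2.39, 2.39, 3.14, 3.14, 3.14, 3.14, 3.14].

### API

Orientations are given as a unit quaternion [w, x, y, z].
In Python, from station import bot gives the robot as it stands.
- The arm moves only by the shell command python3 -m creep 'ROWS' [FORCE]. ROWS is JSON, a list that holds one entry, the list of rows, each a list of 7 numbers: the shift along the tool's x, y, z in cm, then the turn, a rotation vector about the tool's x, y, z in rad, then the opening, from 0 (shut) to 1 (fully open). In form: [[[dx, dy, dz, wx, wy, wz, claw], ...]]. A call has 1 to 10 rows; each row is the pose to reach, as a shift and turn from the pose commanded when the call began, along the tool's axes at that moment; what a row does not reach only later rows make up. A row lasts 1/8 s, in which the tool goes at most 62.5 mm and 10.7 degrees, less where a joint would pass 70% of its speed; a pose out of reach is approached as far as the arm can. A call with a gripper value outside its range is refused whole. The fingers move at their own pace and stop on an object; FORCE is the grip in N (left out, the last holds). Time passes only in rows, so rows that repeat a pose let the fingers close. It gives the time, the measured TCP pose, the force and the opening at its end, in the units of the state.
- bot.get_obs(): the state, without advancing time (a new reading comes with each control period).
- bot.read_camera(name): name is "side" or "top" or "wrist"; returns (picture, depth): 384x512x3 uint8, blue, green, red; 384x512 float32, m along the optical axis (not along the pixel's ray), 0 where there is no reading.
- bot.calibration(name): a dict with "mtx" (3x3 intrinsics, pixels), "rvec" (rotation vector, rad) and "tvec" (3), from world to camera coordinates, as OpenCV has them. Camera axes: x right, y down, z forward; pixel columns grow to the right and rows downward; lengths in m; the calibration is good to about 2 mm. A picture is of the moment at which its call begins: read the wrist's pose just before it. calibration takes no time and is no camera call; for the wrist camera it gives the pose at the moment of the call.
- bot.hand_in(): hands the job in, once; it reports no verdict.
Trained networks look in the newest picture that a camera, given by its name, has taken for a name from the list of things; names that differ only in an ending like _2 or _b are one class to them, and where a whole thing is asked for, a point or a joint stands for the part that bears it (a point fixed in the world has none). Each returns a list of dicts, best first, with "p" (0 to 1); they miss things now and then, are a little off and sometimes report something else, mostly with a low value. They report only what shows in the picture. A call takes as long as a camera call.
- bot.find_in(camera, label): "xy" ([column, row] in pixels, amid what is visible of it).
- bot.silhouettes(camera, label): "mask" (384x512 bool, what is visible of it) and "xy" ([column, row] in pixels, amid what is visible of it).
The state is a dict: "t": time; "q": joint angles; "joint_vel": joint speeds; "joint_torque": joint torques, N m; "eef_pos": TCP position; "tool_rot": TCP orientation; "contact_force": force on the tool from outside, world axes, zero at the start; "torque": the same for the moment, N m; "gripper_width": opening from 0.0 (shut) to 1.0 (fully open).
Only numpy, scipy, OpenCV 4.12 (cv2) and the standard library are available. Lean on these libraries where they do the work, as an engineer would, in place of code of your own. Each camera call takes 0.05 s, during which the arm holds its last target.

### The job

Get the bench steady ready for hand finishing: draw the telescoping prop up out of its square sleeve, gently and without wrenching it, until its sprung button pops out through the next hole above and holds it. Then lay the turned table leg across the steady, a square end down in each of the two forks and about centred between them, let go, and leave the white bowl where it is.

Things in the scene. Friction and masses are not known exactly. Their poses are not given: they have to be found in the camera images.
- stand: The bench steady, fixed to the bench: dark steel base plate 120 x 300 x 20 mm with two posts. Origin: centre of the plate's underside; x across the plate, y along it, z up. At y = +100 mm a fixed post with a fork; at y = -100 mm a square sleeve from which the telescoping prop with an equal fork rises. The leg is to lie along the stand's y.
- fork_seat (a point): Fixed fork: centre of its floor's top face, 227 mm above the bench. Both forks alike: floor block 60 mm (stand's x) x 36 mm (y) x 22 mm high, and at each x end a cheek 8 mm thick, 26 mm high above this face; the slot is 44 mm wide across x and open along y.
- sleeve: The grey square sleeve, outer 32 x 32 mm, wall 3 mm, top 145 mm above the bench, fixed to the stand. Origin: on its axis at bench height, axes as the stand's. Its +x face has two holes 12 mm wide, 10.5 mm high, centred 58 and 118 mm above the bench. More than 20 N on it (pulling on against a popped button, or a knock) is too much.
- upper_hole (a point): Centre of the sleeve's upper hole, on its outer +x face: here the button must appear. At the start the button is hidden behind the wall between the two holes. Where it sits along the inner tube differs from prop to prop by up to 14 mm either way and cannot be seen: the prop must rise 13 to 47 mm. Once popped it has about 1.5 mm play in all, then blocks the prop hard both ways.
- prop_seat (a point): Prop's fork: centre of its floor's top face; 194 to 200 mm above the bench at the start, 212 to 242 mm when locked. The floor block (22 mm down from here, y faces 36 mm apart) can be pinched from above, a finger on each y face; its underside starts 27 to 33 mm above the sleeve. The prop only slides up and down, drags (raising takes about 9 to 10 N) and stays where let go.
- button (a joint): Sprung steel button of the prop (9 mm thick, round nose), sliding outward along the stand's +x; in metres: 0 while the sleeve wall holds it in, 0.009 when popped right through a hole (nose 6 mm out of the sleeve's face), popped from 0.006 on. 2 to 3 N push it in.
- leg: Loose turned table leg of pale wood, 300 mm long, 0.2 to 0.35 kg: square ends 34 x 34 x 80 mm, between them a round middle of 140 mm, plain 28 mm in diameter over its central 70 mm. Origin: its middle, on the underside; x along the leg, both ends alike. It lies on the bench beside a plain square batten (22 mm, 260 mm long) that is not wanted; the two may be swapped.
- leg_middle (a point): The middle of the leg, on its axis, 17 mm above its underside; the leg balances here.
- bowl: White bowl 110 mm wide, 55 mm high, on the bench beyond; origin: centre of its foot. To be left alone.

How it is judged:
By the outcome, as a careful person would: the job done as asked, in the order asked, and still so for the second after the job is handed in, with the robot touching nothing.
It also fails if it takes over 64 s, if anything falls off the work surface, if the arm or the gripper's body presses on something with over 40 N, if the wrist force passes 120 N, or if a joint passes its speed limit or range.

## Working session

There is one attempt and no reset: what is moved stays moved. The work goes in short steps, Python scripts to look and compute and a shell command to move; the robot and the scene stay as the last step left them, time stands still between calls to the robot, and variables do not carry over. Pictures are saved under pics/ and viewed, and the job is handed in when it is done.

```bash
ls; mkdir -p pics
cat > h.py <<'E'
import numpy as np,cv2
from station import bot
from scipy.spatial.transform import Rotation as R
def cal(n):
    c=bot.calibration(n);Rm=cv2.Rodrigues(np.array(c["rvec"],float))[0];return np.array(c["mtx"],float),Rm,np.array(c["tvec"],float).ravel()
def unproj(c,u,v,d):
    K,Rm,t=c
    p=np.stack([(u-K[0,2])/K[0,0]*d,(v-K[1,2])/K[1,1]*d,d],-1)
    return (p-t)@Rm
def proj(c,P):
    K,Rm,t=c
    q=np.atleast_2d(P)@Rm.T+t
    return np.stack([K[0,0]*q[:,0]/q[:,2]+K[0,2],K[1,1]*q[:,1]/q[:,2]+K[1,2]],-1)
def cloud(c,d):
    v,u=np.mgrid[:d.shape[0],:d.shape[1]]
    return unproj(c,u,v,d)
def Rt():
    o=bot.get_obs();w,x,y,z=o["tool_rot"];return np.array(o["eef_pos"]),R.from_quat([x,y,z,w]).as_matrix(),o
E
python3 - <<'E'
from h import *
p,M,o=Rt();print({k:np.round(v,3) for k,v in o.items()});print(M.round(3))
for n in ["top","side","wrist"]:
    c=cal(n);im,d=bot.read_camera(n);cv2.imwrite(f"pics/{n}0.png",im);np.savez(f"{n}0.npz",d=d,K=c[0],R=c[1],t=c[2],im=im)
    print(n,c[0].round(1).tolist(),(-c[1].T@c[2]).round(3),c[1].round(2).tolist())
    for l in ["leg","stand","bowl","prop_seat","fork_seat","sleeve"] if n=="top" else []:
        r=bot.silhouettes(n,l)
        for k in r[:2]:
            m=k["mask"]&(d>0);P=cloud(c,d)[m]
            print(n,l,round(k["p"],2),np.round(k["xy"]),m.sum(),np.median(P,0).round(3))
print(bot.get_obs()["t"])
E
```

```text
pics
{'t': np.float64(0.0), 'q': array([-1.362,  0.478,  0.022,  1.556, -0.012,  1.109, -0.083]), 'joint_vel': array([-0.   , -0.   , -0.002, -0.001,  0.001, -0.   , -0.001]), 'joint_torque': array([-0.0000e+00, -5.9644e+01,  1.6070e+00, -2.8120e+01,  1.2000e-02,
        9.0000e-03,  0.0000e+00]), 'eef_pos': array([0.21 , 0.641, 0.206]), 'tool_rot': array([ 0.001,  0.81 ,  0.587, -0.001]), 'contact_force': array([ 0.412, -0.087, -0.504]), 'torque': array([-0.007,  0.03 , -0.023]), 'gripper_width': np.float64(1.0)}
[[ 0.312  0.95  -0.   ]
 [ 0.95  -0.312 -0.002]
 [-0.002  0.    -1.   ]]
top [[365.0, 0.0, 252.0], [0.0, 365.0, 183.8], [0.0, 0.0, 1.0]] [ 0.472 -0.029  1.184] [[0.01, -1.0, 0.03], [-0.98, -0.01, -0.18], [0.18, -0.03, -0.98]]
top leg 0.69 [294. 240.] 1030 [ 0.501 -0.197  0.031]
top stand 0.9 [181. 208.] 3750 [0.593 0.16  0.02 ]
top bowl 0.55 [251. 148.] 825 [ 0.803 -0.066  0.025]
top prop_seat 0.68 [214. 194.] 271 [0.614 0.049 0.196]
top fork_seat 0.57 [183. 210.] 3861 [0.593 0.159 0.02 ]
top fork_seat 0.56 [254. 148.] 809 [ 0.804 -0.066  0.024]
top sleeve 0.52 [220. 204.] 41 [0.614 0.033 0.037]
side [[413.7, 0.0, 258.5], [0.0, 413.7, 189.7], [0.0, 0.0, 1.0]] [ 0.289 -0.789  1.031] [[0.9, -0.45, -0.01], [-0.33, -0.65, -0.69], [0.3, 0.62, -0.73]]
wrist [[293.0, 0.0, 255.9], [0.0, 293.0, 192.0], [0.0, 0.0, 1.0]] [0.142 0.664 0.374] [[0.31, 0.95, 0.0], [0.91, -0.3, 0.28], [0.27, -0.09, -0.96]]
0.45
```

View pics/top0.png

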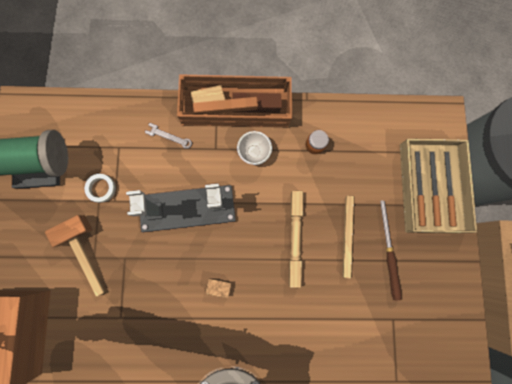

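View pics/side0.png

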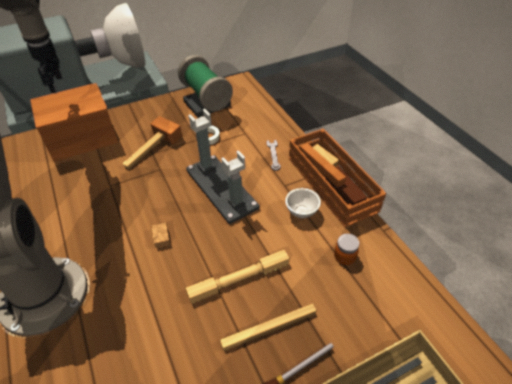

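Run:
```python
from h import *
z=np.load("top0.npz");c=(z["K"],z["R"],z["t"]);d=z["d"];P=cloud(c,d)
ok=d>0
def rect(m,name):
    Q=P[m][:,:2].astype(np.float32)*1000
    print(name,m.sum(),cv2.minAreaRect(Q),np.median(P[m][:,2]).round(4))
# plate: z 0.012-0.03
reg=ok&(P[...,0]>.4)&(P[...,0]<.75)&(P[...,1]>-.02)&(P[...,1]<.33)
for lo,hi in [(.012,.035),(.15,.215),(.215,.27)]:
    m=reg&(P[...,2]>lo)&(P[...,2]<hi)
    n,l,s,_=cv2.connectedComponentsWithStats(m.astype(np.uint8))
    for i in range(1,n):
        if s[i,4]>15: rect(l==i,f"{lo} {s[i]}")
m=ok&(P[...,2]>.012)&(P[...,2]<.06)&(P[...,1]<0.0)&(P[...,0]>.3)
n,l,s,_=cv2.connectedComponentsWithStats(m.astype(np.uint8))
for i in range(1,n):
    if s[i,4]>60: rect(l==i,f"obj {s[i]}")
```

```text
0.012 [ 139  184   96   48 2771] 2771 ((600.7521362304688, 149.5222625732422), (120.31072998046875, 300.2615051269531), 7.484203815460205) 0.0192
0.15 [206 186  15  18 219] 219 ((613.271240234375, 50.207183837890625), (45.9361686706543, 36.17228317260742), 7.378009796142578) 0.1943
0.15 [144 193   6  22  72] 72 ((588.1669311523438, 234.85791015625), (56.72266387939453, 10.604753494262695), 8.289815902709961) 0.1832
0.15 [208 205  14   4  23] 23 ((584.0254516601562, 45.256465911865234), (2.396400213241577, 34.1087646484375), 9.912227630615234) 0.198
0.215 [205 183  14   5  45] 45 ((638.88720703125, 53.04283142089844), (8.868391990661621, 35.04734420776367), 6.517712593078613) 0.2202
0.215 [126 190  19  26 385] 385 ((587.4110107421875, 247.82421875), (60.05558395385742, 36.604129791259766), 6.777190685272217) 0.227
0.215 [207 203  14   4  42] 42 ((587.5125732421875, 46.23551559448242), (8.174569129943848, 34.849124908447266), 6.012417793273926) 0.2202
obj [235  81  54  29 343] 343 ((1005.1475830078125, -104.86495208740234), (196.83558654785156, 76.05096435546875), 62.90583038330078) 0.
[... 828 characters left out ...]
0217
obj [429 151  12  75 475] 475 ((676.6776123046875, -659.5922241210938), (24.886430740356445, 247.85313415527344), 88.60112762451172) 0.0219
obj [444 151  12  76 479] 479 ((676.0963134765625, -709.1053466796875), (22.804439544677734, 250.4987030029297), 88.82854461669922) 0.0219
obj [289 190  13  97 995] 995 ((510.1319580078125, -198.21017456054688), (34.85700225830078, 299.652099609375), 88.20955657958984) 0.0314
obj [342 195  11  83 613] 613 ((517.6985473632812, -367.7840881347656), (24.414884567260742, 260.3033752441406), 85.93083953857422) 0.0214
obj [380 200  21 100 661] 661 ((478.00006103515625, -498.137939453125), (310.09307861328125, 29.048309326171875), 4.894518852233887) 0.0244
```

The top view shows the steady at about (187,207), with the prop fork at (213,195) and the fixed fork at (135,203). The leg, with its square ends, lies along column 296. The batten is at column 349 and the bowl at (254,148). In the side view the button face (+x) points away from both fixed cameras, so I'll grip with the wrist camera on that side.

```bash
cat >> h.py <<'E'
def plan(tgt,az=None,tilt=None):
    "tgt TCP world; az=tool x azimuth deg (tool down)"
    p,M,o=Rt()
    s=M.T@(np.array(tgt)-p)*100
    if az is None: r=np.zeros(3)
    else:
        a=np.radians(az);x=np.array([np.cos(a),np.sin(a),0]);z=np.array([0,0,-1.])
        if tilt is not None:  # tilt about world y-like axis: rotate by rotvec
            T=R.from_rotvec(tilt).as_matrix();x=T@x;z=T@z
        G=np.stack([x,np.cross(z,x),z],1)
        r=R.from_matrix(M.T@G).as_rotvec()
    print("shift cm",s.round(2),"rot",r.round(3))
E
python3 - <<'E'
from h import *
plan([.21,.641,.30],71.8)
plan([.4,.35,.33],0)
plan([.6134,.0501,.29],-82.6)
E
```

```text
shift cm [-0.05 -0.01 -9.34] rot [0.    0.    0.001]
shift cm [-21.78  27.11 -12.34] rot [0.    0.    1.254]
shift cm [-43.63  56.73  -8.33] rot [0.    0.    2.696]
```

```bash
python3 -m creep '[[[-2,2.6,-5,0,0,0.1,1],[-6,8,-9,0,0,0.3,1],[-10,13,-10,0,0,0.5,1],[-14,18,-10,0,0,0.7,1],[-18,23,-10,0,0,0.88,1],[-21.8,28,-10,0,0,1.06,1],[-25,33,-10,0,0,1.24,1],[-29,38,-10,0,0,1.42,1],[-33,43,-10,0,0,1.6,1],[-36,47,-10,0,0,1.78,1]]]' 20
```

```text
t: 1.7
eef_pos: [0.5414, 0.1573, 0.3071]
tool_rot: [-0.001, 0.965, -0.263, 0.0]
contact_force: [1.2, 0.8, -0.8]
gripper_width: 0.998
```

Run:
```python
from h import *
p,M,o=Rt();print(p,np.degrees(np.arctan2(M[1,0],M[0,0])),np.round(o["q"],2),M[:,2].round(3))
plan([.6134,.0501,.29],-82.6)
```

```text
[0.54137456 0.15733252 0.30713197] -30.461213395403142 [-0.87  0.23  0.58  1.73 -0.13  1.22 -0.79] [ 0.001  0.001 -1.   ]
shift cm [11.64  5.59  1.71] rot [-0.001  0.     0.91 ]
```

```bash
python3 -m creep '[[[2,1,0.3,0,0,0.17,1],[4,2,0.6,0,0,0.34,1],[6,3,1,0,0,0.5,1],[8,4,1.4,0,0,0.67,1],[10,5,1.7,0,0,0.83,1],[11.64,5.6,1.7,0,0,0.91,1],[11.64,5.6,1.7,0,0,0.91,1],[11.64,5.6,1.7,0,0,0.91,1]]]'
python3 - <<'E'
from h import *
p,M,o=Rt();print(p,np.degrees(np.arctan2(M[1,0],M[0,0])),np.round(o["q"],2))
c=cal("wrist");im,d=bot.read_camera("wrist");cv2.imwrite("pics/w1.png",im);np.savez("w1.npz",d=d,im=im,K=c[0],R=c[1],t=c[2])
P=cloud(c,d);ok=(d>0)&(np.hypot(P[...,0]-.6134,P[...,1]-.05)<.06)
for lo,hi in [(.185,.205),(.212,.23),(.14,.15)]:
    m=ok&(P[...,2]>lo)&(P[...,2]<hi)
    n,l,s,_=cv2.connectedComponentsWithStats(m.astype(np.uint8))
    for i in range(1,n):
        if s[i,4]>30: print(lo,s[i],cv2.minAreaRect(P[l==i][:,:2].astype(np.float32)*1000),np.median(P[l==i][:,2]))
E
```

```text
t: 2.7
eef_pos: [0.6127, 0.053, 0.2896]
tool_rot: [-0.0, 0.754, -0.657, -0.0]
contact_force: [-0.0, 0.8, 1.6]
gripper_width: 1.004
[0.61273645 0.05298706 0.28960448] -82.14537390547305 [-0.76  0.38  0.77  1.64 -0.28  1.23 -1.36]
0.185 [240 155  40   4 138] ((641.3366088867188, 54.44818878173828), (0.9403984546661377, 34.53701400756836), 8.154867172241211) 0.19425055954033466
0.185 [ 240  171   39   45 1685] ((608.3862915039062, 49.973480224609375), (40.23027420043945, 35.84376907348633), 7.172593593597412) 0.1952598437298792
0.212 [238 160  44  11 470] ((637.9928588867188, 53.97101593017578), (7.712906360626221, 35.403018951416016), 7.58392333984375) 0.22089138010164938
0.212 [239 217  41  12 457] ((586.5048828125, 47.137306213378906), (7.919217109680176, 35.479312896728516), 7.064791202545166) 0.22061159269006997
```

View pics/w1.png

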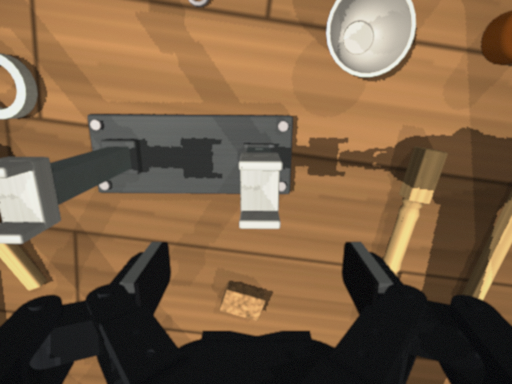

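The wrist view from the +x side shows the prop fork at (260,192), with the fingers at columns 160 and 350 on either side. The bowl is at (370,35), clear of the gripper. Next I descend.

Run:
```python
from h import *
p,M,o=Rt();print(p,o["t"])
plan([.6127,.0504,.165],-82.7)
```

```text
[0.61271368 0.05320153 0.28967493] 2.75
shift cm [ 0.29  0.04 12.47] rot [0.    0.001 0.01 ]
```

```bash
python3 -m creep '[[[0.1,0,2,0,0,0.01,1],[0.29,0.04,5,0,0,0.01,1],[0.29,0.04,8,0,0,0.01,1],[0.29,0.04,10,0,0,0.01,0.9],[0.29,0.04,11.5,0,0,0.01,0.8],[0.29,0.04,12.5,0,0,0.01,0.7],[0.29,0.04,12.5,0,0,0.01,0.6],[0.29,0.04,12.5,0,0,0.01,0.6],[0.29,0.04,12.5,0,0,0.01,0.6]]]' 20
python3 - <<'E'
from h import *
p,M,o=Rt();print(p,np.degrees(np.arctan2(M[1,0],M[0,0])),np.round(o["q"],2),M[:,2].round(3))
c=cal("wrist");im,d=bot.read_camera("wrist");cv2.imwrite("pics/w2.png",im);np.savez("w2.npz",d=d,im=im,K=c[0],R=c[1],t=c[2])
plan([.6127,.0504,.165],-82.7)
E
```

```text
t: 3.88
eef_pos: [0.6136, 0.0492, 0.1654]
tool_rot: [-0.001, 0.75, -0.662, 0.0]
contact_force: [-0.7, 0.5, 0.2]
gripper_width: 0.603
[0.61356762 0.04917368 0.16538834] -82.85586951762846 [-0.7   0.5   0.71  1.78 -0.38  1.   -1.28] [ 0.001  0.    -1.   ]
shift cm [-0.13  0.06  0.03] rot [-0.001  0.    -0.003]
```

View pics/w2.png

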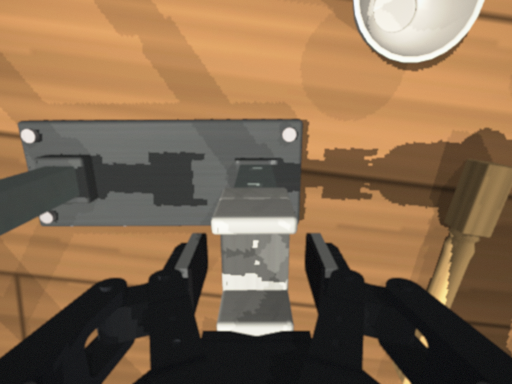

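The picture shows the fork block, columns 221–290, centred between the finger pads at columns 206 and 307. I'll close gradually and watch the forces.

```bash
python3 -m creep '[[[0,0,0,0,0,0,0.52],[0,0,0,0,0,0,0.47],[0,0,0,0,0,0,0.45],[0,0,0,0,0,0,0.45]]]' 20
```

```text
t: 4.42
eef_pos: [0.6131, 0.0492, 0.1647]
tool_rot: [0.0, 0.75, -0.662, -0.0]
contact_force: [0.6, 0.6, -0.1]
gripper_width: 0.453
```

```bash
python3 -m creep '[[[0,0,0,0,0,0,0.43],[0,0,0,0,0,0,0.43]]]' 20
```

```text
t: 4.68
eef_pos: [0.6131, 0.0494, 0.1647]
tool_rot: [-0.0, 0.75, -0.662, -0.0]
contact_force: [-0.5, 0.3, -0.2]
gripper_width: 0.431
```

```bash
python3 -m creep '[[[0,0,0,0,0,0,0.42],[0,0,0,0,0,0,0.41],[0,0,0,0,0,0,0.4]]]' 20
```

```text
t: 5.05
eef_pos: [0.6131, 0.0497, 0.1648]
tool_rot: [-0.0, 0.75, -0.662, -0.0]
contact_force: [-1.1, 2.7, 2.3]
gripper_width: 0.411
```

```bash
python3 -m creep '[[[0,0,0,0,0,0,0.38],[0,0,0,0,0,0,0.3],[0,0,0,0,0,0,0.2],[0,0,0,0,0,0,0.2]]]' 20; python3 -c "
from h import *
p,M,o=Rt();print(p,o['contact_force'],o['gripper_width'])"
```

```text
t: 5.55
eef_pos: [0.6131, 0.0497, 0.1647]
tool_rot: [-0.0, 0.75, -0.662, -0.0]
contact_force: [-1.5, 5.7, 3.1]
gripper_width: 0.414
[0.6130915  0.0497075  0.16473852] [-1.50698848  5.66017647  3.08167986] 0.4144663630904829
```

```bash
python3 -m creep '[[[-0.05,0,0,0,0,0,0.2],[-0.05,0,-0.1,0,0,0,0.2],[-0.05,0,-0.2,0,0,0,0.2],[-0.05,0,-0.3,0,0,0,0.2],[-0.05,0,-0.4,0,0,0,0.2]]]' 20; python3 -c "
from h import *
p,M,o=Rt();print(p,o['contact_force'],o['gripper_width'])"
```

```text
t: 6.18
eef_pos: [0.613, 0.0497, 0.1673]
tool_rot: [0.0, 0.75, -0.662, 0.0]
contact_force: [4.9, 4.2, -11.1]
gripper_width: 0.412
[0.61296674 0.0497103  0.16728066] [  4.93264275   4.17291685 -11.08155645] 0.41157594592043206
```

```bash
python3 -m creep '[[[-0.02,0.0,-0.1,0,0,0,0.2],[-0.02,0,-0.2,0,0,0,0.2],[-0.02,0,-0.3,0,0,0,0.2],[-0.02,0,-0.4,0,0,0,0.2],[-0.02,0,-0.5,0,0,0,0.2],[-0.02,0,-0.6,0,0,0,0.2]]]' 20
python3 - <<'E'
from h import *
p,M,o=Rt();print(p,o['contact_force'],o['gripper_width'])
c=cal("wrist");im,d=bot.read_camera("wrist");cv2.imwrite("pics/w3.png",im);np.savez("w3.npz",d=d,im=im,K=c[0],R=c[1],t=c[2])
P=cloud(c,d);m=(d>0)&(np.hypot(P[...,0]-.613,P[...,1]-.05)<.04)&(P[...,2]>.19)&(P[...,2]<.26)
n,e=np.histogram(P[m][:,2],bins=35,range=(.19,.26));print(n,e[:3])
E
```

```text
t: 6.92
eef_pos: [0.613, 0.0497, 0.1733]
tool_rot: [0.001, 0.75, -0.662, 0.0]
contact_force: [5.4, 3.8, -10.9]
gripper_width: 0.413
[0.61296585 0.04968398 0.17326789] [  5.35942633   3.77079381 -10.91303014] 0.4125227427273731
[  67   69   74   81   62  158 3276  871  367  389  400  434  436  448
  466  505  514  544  680 2129  353  141  320  401  141  201  300  381
  353  416  522 1319  942  163    8] [0.19  0.192 0.194]
```

View pics/w3.png

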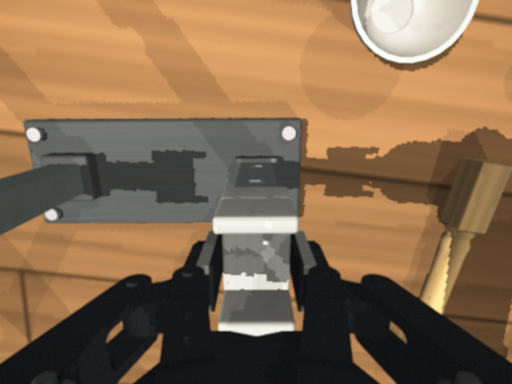

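The prop follows the fingers: its floor has risen from about 0.195 to 0.203 while pulling 11 N. Next I set up a crop on the upper hole to watch for the button.

```bash
cat > look.py <<'E'
import sys
from h import *
n=sys.argv[1]
p,M,o=Rt()
c=cal("wrist");im,d=bot.read_camera("wrist")
a=np.radians(7.3);sx=np.array([np.cos(a),np.sin(a),0]);sy=np.array([-np.sin(a),np.cos(a),0])
O=np.array([.6128,.0503,0])
u=proj(c,[O+.016*sx+[0,0,.118],O+.022*sx+[0,0,.118],O+.016*sx+[0,0,.058],O+.016*sx+[0,0,.145]])
P=cloud(c,d)
L=(P-O)@np.stack([sx,sy,[0,0,1.]],1)
b=(d>0)&(np.abs(L[...,1])<.007)&(L[...,0]>.0185)&(L[...,0]<.026)&(L[...,2]>.105)&(L[...,2]<.13)
f=(d>0)&(np.abs(L[...,1])<.015)&(np.abs(L[...,0])<.018)&(L[...,2]>.19)&(L[...,2]<.25)
h,e=np.histogram(L[f][:,2],bins=60,range=(.19,.25));k=h.argmax()
print("t",o["t"],"z",p[2].round(4),"F",np.round(o["contact_force"],1),"btnpx",b.sum(),"floor",np.median(L[f][:,2][np.abs(L[f][:,2]-e[k]-.0005)<.002]).round(4), u.round(0).tolist())
x,y=u[0].astype(int);x0,y0=max(0,x-50),max(0,y-40)
cr=im[y0:y0+80,x0:x0+100];cv2.imwrite(f"pics/{n}.png",cv2.resize(cr,None,fx=6,fy=6,interpolation=cv2.INTER_CUBIC))
E
python3 -m creep '[[[0,0,-0.1,0,0,0,0.2],[0,0,-0.2,0,0,0,0.2],[0,0,-0.3,0,0,0,0.2],[0,0,-0.35,0,0,0,0.2]]]' 20; python3 look.py s1
```

```text
t: 7.48
eef_pos: [0.613, 0.0497, 0.1768]
tool_rot: [0.001, 0.75, -0.662, 0.0]
contact_force: [4.9, 2.8, -11.2]
gripper_width: 0.413
t 7.475 z 0.1768 F [  4.9   2.8 -11.2] btnpx 0 floor 0.207 [[256.0, 180.0], [256.0, 172.0], [256.0, 165.0], [256.0, 189.0]]
```

View pics/s1.png

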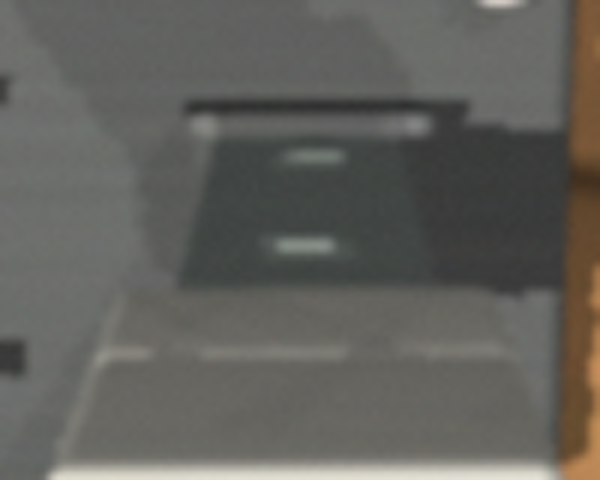

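The crop shows both holes on the sleeve's +x face, the upper one at about (256,181). A popped button will show as a bump above that spot. Continuing in 1 mm steps.

```bash
python3 -m creep '[[[0,0,-0.05,0,0,0,0.2],[0,0,-0.1,0,0,0,0.2]]]' 20 | grep force; python3 look.py s2
```

```text
contact_force: [4.8, 3.3, -10.7]
t 7.775 z 0.1777 F [  4.8   3.3 -10.7] btnpx 0 floor 0.2079 [[256.0, 179.0], [256.0, 172.0], [256.0, 165.0], [256.0, 189.0]]
```

```bash
python3 -m creep '[[[0,0,-0.05,0,0,0,0.2],[0,0,-0.1,0,0,0,0.2]]]' 20 | grep force; python3 look.py s3
```

```text
contact_force: [4.3, 3.0, -11.6]
t 8.075 z 0.1787 F [  4.3   3.  -11.6] btnpx 0 floor 0.2089 [[256.0, 179.0], [256.0, 172.0], [256.0, 164.0], [256.0, 188.0]]
```

```bash
cat >> look.py <<'E'
import os
cx,cy=(u[0]+u[1])/2
pt=cv2.getRectSubPix(cv2.cvtColor(im,cv2.COLOR_BGR2GRAY),(11,11),(float(cx),float(cy))).astype(float)
df=0
if os.path.exists("ref.npy"): df=np.abs(pt-np.load("ref.npy")).mean()
np.save("ref.npy",pt)
print("   patchdiff",df.round(2) if df else 0)
if o["contact_force"][2]<-13 or b.sum()>3 or df>12: print("STOP");sys.exit(1)
E
python3 -m creep '[[[0,0,-0.05,0,0,0,0.2],[0,0,-0.1,0,0,0,0.2]]]' 20 | grep force; python3 look.py s4 && python3 -m creep '[[[0,0,-0.05,0,0,0,0.2],[0,0,-0.1,0,0,0,0.2]]]' 20 | grep force && python3 look.py s5
```

```text
contact_force: [4.2, 3.0, -11.2]
t 8.375 z 0.1797 F [  4.2   3.  -11.2] btnpx 0 floor 0.2099 [[256.0, 179.0], [256.0, 171.0], [256.0, 164.0], [256.0, 188.0]]
   patchdiff 0
contact_force: [4.6, 3.0, -11.3]
t 8.675 z 0.1807 F [  4.6   3.  -11.3] btnpx 0 floor 0.2109 [[256.0, 178.0], [256.0, 171.0], [256.0, 164.0], [256.0, 187.0]]
   patchdiff 2.98
```

```bash
python3 -m creep '[[[0,0,-0.05,0,0,0,0.2],[0,0,-0.1,0,0,0,0.2]]]' 20 | grep force; python3 look.py s6
```

```text
contact_force: [5.1, 3.7, -9.5]
t 8.975 z 0.1818 F [ 5.1  3.7 -9.5] btnpx 0 floor 0.2119 [[256.0, 178.0], [256.0, 171.0], [256.0, 164.0], [256.0, 187.0]]
   patchdiff 2.78
```

View pics/s6.png

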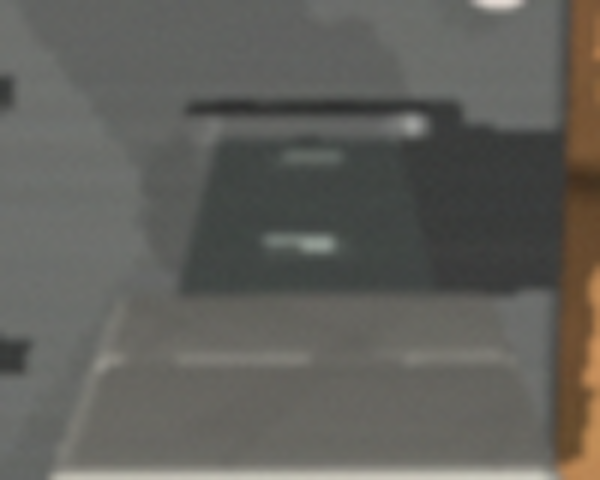

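In this crop the button is not out. The light spot at the upper hole is partly dimmed, and nothing bulges. Continuing.

```bash
python3 -m creep '[[[0,0,-0.05,0,0,0,0.2],[0,0,-0.1,0,0,0,0.2]]]' 20 | grep force; python3 look.py s7 && python3 -m creep '[[[0,0,-0.05,0,0,0,0.2],[0,0,-0.1,0,0,0,0.2]]]' 20 | grep force && python3 look.py s8
```

```text
contact_force: [4.4, 3.4, -10.7]
t 9.275 z 0.1827 F [  4.4   3.4 -10.7] btnpx 0 floor 0.2129 [[256.0, 178.0], [256.0, 171.0], [256.0, 164.0], [256.0, 187.0]]
   patchdiff 3.3
contact_force: [4.2, 3.2, -11.0]
t 9.575 z 0.1837 F [  4.2   3.2 -11. ] btnpx 0 floor 0.2139 [[256.0, 178.0], [256.0, 170.0], [256.0, 163.0], [256.0, 186.0]]
   patchdiff 2.93
```

Run:
```python
import cv2,numpy as np
cv2.imwrite("pics/m78.png",np.hstack([cv2.resize(cv2.imread(f"pics/s{i}.png"),(390,312)) for i in (7,8)]))
```

```text
(no output)
```

View pics/m78.png

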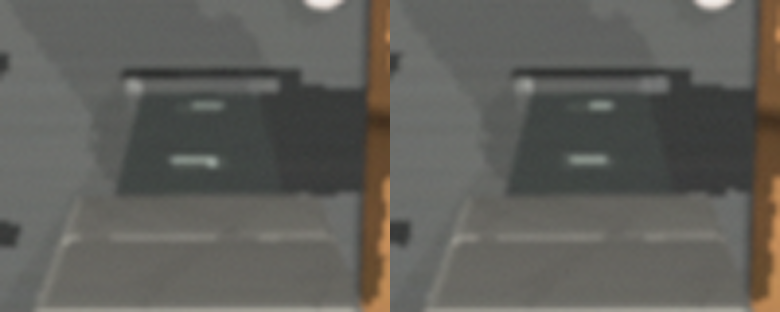

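No bulge yet; the changes at the spot are only sampling noise. Continuing with guarded 1 mm steps.

```bash
python3 -m creep '[[[0,0,-0.05,0,0,0,0.2],[0,0,-0.1,0,0,0,0.2]]]' 20 | grep force; python3 look.py s9 && python3 -m creep '[[[0,0,-0.05,0,0,0,0.2],[0,0,-0.1,0,0,0,0.2]]]' 20 | grep force && python3 look.py s10 && python3 -m creep '[[[0,0,-0.05,0,0,0,0.2],[0,0,-0.1,0,0,0,0.2]]]' 20 | grep force && python3 look.py s11
```

```text
contact_force: [5.0, 2.4, -10.7]
t 9.875 z 0.1847 F [  5.    2.4 -10.7] btnpx 0 floor 0.2149 [[256.0, 177.0], [256.0, 170.0], [256.0, 163.0], [256.0, 186.0]]
   patchdiff 3.21
contact_force: [4.7, 3.2, -11.0]
t 10.175 z 0.1857 F [  4.7   3.2 -11. ] btnpx 0 floor 0.2159 [[256.0, 177.0], [256.0, 170.0], [256.0, 163.0], [256.0, 186.0]]
   patchdiff 2.88
contact_force: [5.3, 3.0, -10.6]
t 10.475 z 0.1867 F [  5.3   3.  -10.6] btnpx 0 floor 0.2169 [[256.0, 177.0], [256.0, 170.0], [256.0, 163.0], [256.0, 185.0]]
   patchdiff 3.7
```

Run:
```python
import cv2,numpy as np
cv2.imwrite("pics/m10.png",np.hstack([cv2.resize(cv2.imread(f"pics/s{i}.png"),(260,208)) for i in (9,10,11)]))
```

```text
(no output)
```

View pics/m10.png

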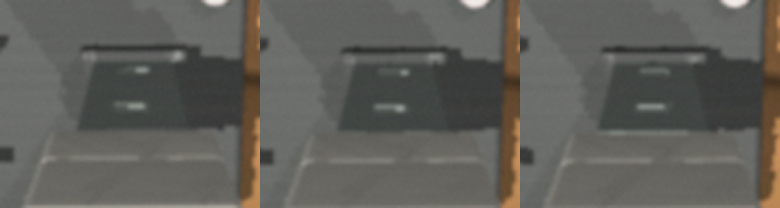

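The hole is unchanged and the force is steady at 11 N. Continuing.

```bash
python3 -m creep '[[[0,0,-0.05,0,0,0,0.2],[0,0,-0.1,0,0,0,0.2]]]' 20 | grep force; python3 look.py s12 && python3 -m creep '[[[0,0,-0.05,0,0,0,0.2],[0,0,-0.1,0,0,0,0.2]]]' 20 | grep force && python3 look.py s13 && python3 -m creep '[[[0,0,-0.05,0,0,0,0.2],[0,0,-0.1,0,0,0,0.2]]]' 20 | grep force && python3 look.py s14
```

```text
contact_force: [4.1, 2.9, -10.2]
t 10.775 z 0.1877 F [  4.1   2.9 -10.2] btnpx 0 floor 0.2179 [[256.0, 176.0], [256.0, 169.0], [256.0, 163.0], [256.0, 185.0]]
   patchdiff 3.2
contact_force: [4.1, 2.7, -11.3]
t 11.075 z 0.1887 F [  4.1   2.7 -11.3] btnpx 0 floor 0.2189 [[256.0, 176.0], [256.0, 169.0], [256.0, 162.0], [256.0, 185.0]]
   patchdiff 2.98
contact_force: [4.1, 2.9, -11.4]
t 11.375 z 0.1897 F [  4.1   2.9 -11.4] btnpx 0 floor 0.2199 [[256.0, 176.0], [256.0, 169.0], [256.0, 162.0], [256.0, 184.0]]
   patchdiff 3.33
```

Run:
```python
import cv2,numpy as np
cv2.imwrite("pics/m14.png",np.hstack([cv2.resize(cv2.imread(f"pics/s{i}.png"),(260,208)) for i in (12,13,14)]))
```

```text
(no output)
```

View pics/m14.png

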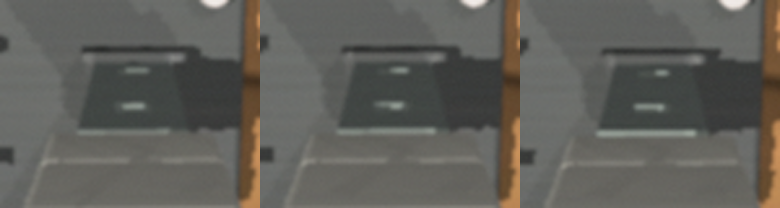

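Still nothing at the hole. The sleeve's top edge has come into view at the bottom of the crop.

```bash
python3 -m creep '[[[0,0,-0.05,0,0,0,0.2],[0,0,-0.1,0,0,0,0.2]]]' 20 | grep force; python3 look.py s15 && python3 -m creep '[[[0,0,-0.05,0,0,0,0.2],[0,0,-0.1,0,0,0,0.2]]]' 20 | grep force && python3 look.py s16 && python3 -m creep '[[[0,0,-0.05,0,0,0,0.2],[0,0,-0.1,0,0,0,0.2]]]' 20 | grep force && python3 look.py s17
```

```text
contact_force: [4.8, 3.3, -10.9]
t 11.675 z 0.1907 F [  4.8   3.3 -10.9] btnpx 0 floor 0.2209 [[256.0, 176.0], [256.0, 169.0], [256.0, 162.0], [256.0, 184.0]]
   patchdiff 2.26
contact_force: [5.2, 3.3, -10.7]
t 11.975 z 0.1917 F [  5.2   3.3 -10.7] btnpx 0 floor 0.2219 [[256.0, 175.0], [256.0, 168.0], [256.0, 162.0], [256.0, 184.0]]
   patchdiff 2.93
contact_force: [5.7, 3.4, -11.7]
t 12.275 z 0.1927 F [  5.7   3.4 -11.7] btnpx 0 floor 0.2229 [[256.0, 175.0], [256.0, 168.0], [256.0, 162.0], [256.0, 183.0]]
   patchdiff 2.99
```

Run:
```python
import cv2,numpy as np
cv2.imwrite("pics/m17.png",np.hstack([cv2.resize(cv2.imread(f"pics/s{i}.png"),(260,208)) for i in (15,16,17)]))
```

```text
(no output)
```

View pics/m17.png

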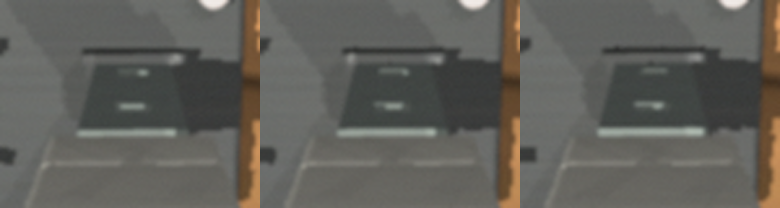

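No button yet after a 27.6 mm rise. Continuing.

```bash
python3 -m creep '[[[0,0,-0.05,0,0,0,0.2],[0,0,-0.1,0,0,0,0.2]]]' 20 | grep force; python3 look.py s18 && python3 -m creep '[[[0,0,-0.05,0,0,0,0.2],[0,0,-0.1,0,0,0,0.2]]]' 20 | grep force && python3 look.py s19 && python3 -m creep '[[[0,0,-0.05,0,0,0,0.2],[0,0,-0.1,0,0,0,0.2]]]' 20 | grep force && python3 look.py s20
```

```text
contact_force: [4.8, 3.3, -10.8]
t 12.575 z 0.1937 F [  4.8   3.3 -10.8] btnpx 0 floor 0.2239 [[256.0, 175.0], [256.0, 168.0], [256.0, 162.0], [256.0, 183.0]]
   patchdiff 3.36
contact_force: [3.7, 3.0, -9.1]
t 12.875 z 0.1947 F [ 3.7  3.  -9.1] btnpx 0 floor 0.2249 [[256.0, 174.0], [256.0, 168.0], [256.0, 161.0], [256.0, 183.0]]
   patchdiff 2.54
contact_force: [4.4, 4.3, -9.6]
t 13.175 z 0.1958 F [ 4.4  4.3 -9.6] btnpx 0 floor 0.226 [[256.0, 174.0], [256.0, 167.0], [256.0, 161.0], [256.0, 182.0]]
   patchdiff 3.31
```

Run:
```python
import cv2,numpy as np
cv2.imwrite("pics/m20.png",np.hstack([cv2.resize(cv2.imread(f"pics/s{i}.png"),(260,208)) for i in (18,19,20)]))
```

```text
(no output)
```

View pics/m20.png

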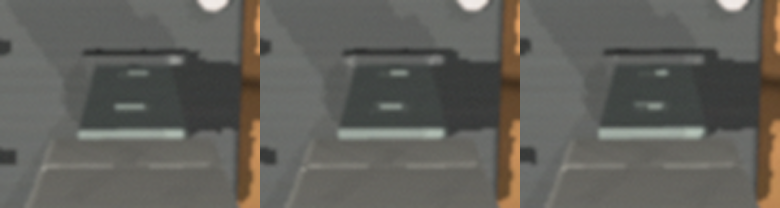

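```bash
python3 -m creep '[[[0,0,-0.05,0,0,0,0.2],[0,0,-0.1,0,0,0,0.2]]]' 20 | grep force; python3 look.py s21 && python3 -m creep '[[[0,0,-0.05,0,0,0,0.2],[0,0,-0.1,0,0,0,0.2]]]' 20 | grep force && python3 look.py s22 && python3 -m creep '[[[0,0,-0.05,0,0,0,0.2],[0,0,-0.1,0,0,0,0.2]]]' 20 | grep force && python3 look.py s23
```

```text
contact_force: [4.5, 2.8, -8.6]
t 13.475 z 0.1972 F [ 4.5  2.8 -8.6] btnpx 0 floor 0.2273 [[256.0, 174.0], [256.0, 167.0], [256.0, 161.0], [256.0, 182.0]]
   patchdiff 3.03
contact_force: [3.2, 2.8, -8.3]
t 13.775 z 0.1991 F [ 3.2  2.8 -8.3] btnpx 27 floor 0.2293 [[256.0, 173.0], [256.0, 167.0], [256.0, 161.0], [256.0, 181.0]]
   patchdiff 51.55
STOP
```

Run:
```python
import cv2,numpy as np,os
cv2.imwrite("pics/m23.png",np.hstack([cv2.resize(cv2.imread(f"pics/s{i}.png"),(260,208)) for i in (21,22,23) if os.path.exists(f"pics/s{i}.png")]))
```

```text
(no output)
```

View pics/m23.png

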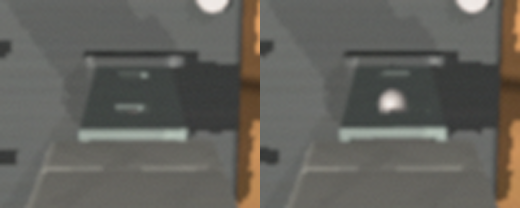

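The button has popped: a bright round nose shows at the upper hole, and 27 depth points sit proud of the face. I stop, relax the pull and let go.

```bash
python3 -m creep '[[[0,0,0.05,0,0,0,0.2],[0,0,0.08,0,0,0,0.2]]]' 20; python3 look.py s24
```

```text
t: 14.08
eef_pos: [0.613, 0.0497, 0.1991]
tool_rot: [-0.0, 0.75, -0.662, -0.0]
contact_force: [-0.2, 2.6, 1.2]
gripper_width: 0.41
t 14.075 z 0.1991 F [-0.2  2.6  1.2] btnpx 28 floor 0.2293 [[256.0, 173.0], [256.0, 167.0], [256.0, 161.0], [256.0, 181.0]]
   patchdiff 2.46
STOP
```

```bash
python3 -m creep '[[[0,0,0,0,0,0,0.45],[0,0,0,0,0,0,0.6],[0,0,0,0,0,0,0.8],[0,0,0,0,0,0,0.9],[0,0,-1,0,0,0,0.9],[0,0,-3.5,0,0,0,0.9],[0,0,-6.5,0,0,0,0.9],[0,0,-9,0,0,0,0.9],[0,0,-9,0,0,0,0.9]]]' 20; python3 look.py s25
python3 - <<'E'
from h import *
plan([.510,-.198,.20],-91.8)
E
```

```text
t: 15.25
eef_pos: [0.6144, 0.0496, 0.291]
tool_rot: [-0.002, 0.75, -0.662, 0.001]
contact_force: [0.5, -0.1, -0.0]
gripper_width: 0.899
t 15.25 z 0.291 F [ 0.5 -0.1 -0. ] btnpx 11 floor 0.2293 [[256.0, 158.0], [256.0, 152.0], [256.0, 150.0], [256.0, 162.0]]
   patchdiff 38.59
STOP
shift cm [23.3  13.37  8.91] rot [-0.002  0.001  0.156]
```

View pics/s25.png

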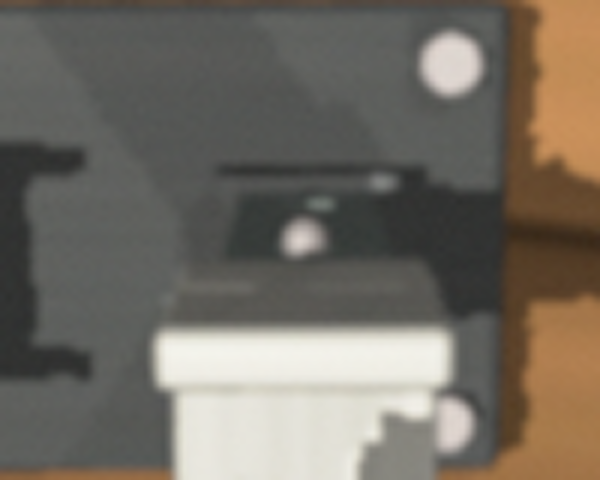

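The crop, taken after releasing, shows the button out at the hole and the prop floor holding at 0.229. Now the leg.

```bash
python3 -m creep '[[[3,1.7,0,0,0,0,0.9],[8,4.5,0,0,0,0.03,0.9],[13,7.5,1,0,0,0.06,0.8],[17.5,10,3,0,0,0.1,0.7],[21,12,6,0,0,0.13,0.7],[23.3,13.4,8,0,0,0.156,0.7],[23.3,13.4,8.9,0,0,0.156,0.7],[23.3,13.4,8.9,0,0,0.156,0.7],[23.3,13.4,8.9,0,0,0.156,0.7]]]' 40
python3 - <<'E'
from h import *
p,M,o=Rt();print(p,np.degrees(np.arctan2(M[1,0],M[0,0])),np.round(o["q"],2))
c=cal("wrist");im,d=bot.read_camera("wrist");cv2.imwrite("pics/w4.png",im);np.savez("w4.npz",d=d,im=im,K=c[0],R=c[1],t=c[2])
P=cloud(c,d)
for r in bot.silhouettes("wrist","leg")[:2]:
    m=r["mask"]&(d>0)&(P[...,2]>.012)&(P[...,2]<.05);print(r["p"],cv2.minAreaRect(P[m][:,:2].astype(np.float32)*1000),m.sum())
    hi=m&(P[...,2]>.0325);Q=P[hi]
    for s in (Q[:,0]<p[0],Q[:,0]>p[0]):
        if s.sum()>20: print("end",cv2.minAreaRect(Q[s][:,:2].astype(np.float32)*1000),np.median(Q[s][:,2]))
im,d=bot.read_camera("top");c=cal("top");P=cloud(c,d);m=(d>0)&(np.abs(P[...,1]+.198)<.03)&(np.abs(P[...,0]-.51)<.2)&(P[...,2]>.012)&(P[...,2]<.05)
print(cv2.minAreaRect(P[m][:,:2].astype(np.float32)*1000))
E
```

```text
t: 16.42
eef_pos: [0.51, -0.1968, 0.1997]
tool_rot: [0.0, -0.697, 0.717, -0.0]
contact_force: [0.5, 0.2, 0.8]
gripper_width: 0.704
[ 0.51000637 -0.19683246  0.19971551] -91.6567197068108 [-0.42  0.36  0.86  1.91 -0.32  1.01 -1.02]
0.62 ((507.09625244140625, -198.41912841796875), (33.88473892211914, 300.1988830566406), 87.96967315673828) 6805
end ((427.8421325683594, -195.6056365966797), (33.799888610839844, 140.6036376953125), 88.01525115966797) 0.034098578321440726
end ((587.7145385742188, -201.18423461914062), (33.526649475097656, 138.79953002929688), 87.62680053710938) 0.03398199576926622
((539.8963012695312, -199.12835693359375), (33.57333755493164, 239.64352416992188), 88.00389099121094)
```

View pics/w4.png

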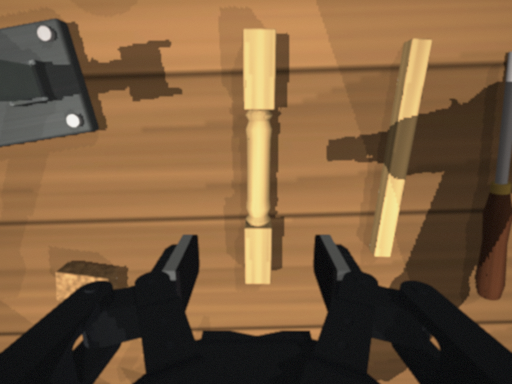

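Run:
```python
from h import *
for f,tz in (("w1",.2896),("w2",.1654),("w4",.1997),("w3",.1733)):
    z=np.load(f+".npz");c=(z["K"],z["R"],z["t"]);d=z["d"];P=cloud(c,d)
    for a,b in ((100,215),(298,380)):
        m=np.zeros(d.shape,bool);m[225:300,a:b]=1;m&=(d>0)&(d<.21)
        q=P[m][:,2]-tz
        print(f,a,m.sum(),np.percentile(q,[0,1,5,50]).round(4) if m.sum() else None)
plan([.5077,-.1984,.004],-92.0)
```

```text
w1 100 2724 [0.0373 0.0391 0.0424 0.0629]
w1 298 1914 [0.0373 0.0386 0.0415 0.0575]
w2 100 3688 [0.027  0.0307 0.0364 0.0704]
w2 298 3036 [0.0278 0.0301 0.0351 0.0648]
w4 100 3345 [0.0296 0.0321 0.0374 0.0668]
w4 298 2896 [0.0287 0.0318 0.0364 0.0631]
w3 100 3533 [0.0306 0.0338 0.0415 0.0744]
w3 298 2938 [0.0297 0.0338 0.0409 0.0726]
shift cm [ 0.12  0.23 19.59] rot [-0.001  0.     0.005]
```

Run:
```python
from h import *
for f,tz in (("w1",.2896),("w2",.1654),("w4",.1997),("w3",.1733)):
    z=np.load(f+".npz");c=(z["K"],z["R"],z["t"]);d=z["d"];P=cloud(c,d)
    for a,b in ((100,215),(298,380)):
        m=np.zeros(d.shape,bool);m[225:300,a:b]=1;m&=(d>0)
        q=P[m][:,2]-tz; q=q[(q>-.03)]
        print(f,np.histogram(q,bins=14,range=(-.01,.06))[0])
```

```text
w1 [  0   0   0   0   0   0   0   0   0  51 195 272 314 343]
w1 [  0   0   0   0   0   0   0   0   0  51 202 268 292 288]
w2 [  0   0   0   0   0   0   0  24 119 181 207 224 273 274]
w2 [  0   0   0   0   0   0   0  29 119 182 207 220 261 255]
w4 [  0   0   0   0   0   0   0   4  93 178 216 240 272 298]
w4 [  0   0   0   0   0   0   0   5  94 188 202 254 269 295]
w3 [  0   0   0   0   0   0   0   0  53  93 106 127 161 157]
w3 [  0   0   0   0   0   0   0   1  46  89 100 123 151 123]
```

The wrist view shows the whole leg centred at (258,157), between the fingers, with the batten to the right at (405,150). I descend with the fingers straddling the round middle.

```bash
python3 -m creep '[[[0.12,0.23,4,0,0,0.005,0.7],[0.12,0.23,9,0,0,0.005,0.7],[0.12,0.23,13,0,0,0.005,0.7],[0.12,0.23,16,0,0,0.005,0.65],[0.12,0.23,18,0,0,0.005,0.6],[0.12,0.23,19.2,0,0,0.005,0.6],[0.12,0.23,19.6,0,0,0.005,0.6],[0.12,0.23,19.6,0,0,0.005,0.6],[0.12,0.23,19.6,0,0,0.005,0.6]]]' 40
```

```text
t: 17.7
eef_pos: [0.5073, -0.1993, 0.0042]
tool_rot: [0.0, -0.694, 0.72, -0.001]
contact_force: [0.3, 0.2, 0.4]
gripper_width: 0.603
```

```bash
python3 -m creep '[[[0,0,0.1,0,0,0,0.5],[0,0,0.1,0,0,0,0.4],[0,0,0.1,0,0,0,0.34],[0,0,0.1,0,0,0,0.3],[0,0,0.1,0,0,0,0.2],[0,0,0.1,0,0,0,0.2],[0,0,0.1,0,0,0,0.2]]]' 40
```

```text
t: 18.58
eef_pos: [0.5068, -0.1992, 0.0028]
tool_rot: [0.0, -0.694, 0.72, -0.0]
contact_force: [-1.8, 0.5, 4.7]
gripper_width: 0.204
```

```bash
python3 -m creep '[[[0,0,-0.5,0,0,0,0.2],[0,0,-1.5,0,0,0,0.2],[0,0,-3,0,0,0,0.2],[0,0,-5,0,0,0,0.2],[0,0,-6,0,0,0,0.2],[0,0,-6,0,0,0,0.2]]]' 40
python3 - <<'E'
from h import *
p,M,o=Rt();print(p,o["contact_force"],o["torque"])
c=cal("wrist");im,d=bot.read_camera("wrist");cv2.imwrite("pics/w5.png",im)
E
```

```text
t: 19.32
eef_pos: [0.5074, -0.1991, 0.0635]
tool_rot: [0.001, -0.694, 0.72, -0.001]
contact_force: [0.1, 0.0, -0.7]
gripper_width: 0.198
[ 0.50742472 -0.19910705  0.06345857] [ 0.12034872  0.04094811 -0.73246005] [-0.02883839 -0.01923216 -0.02446982]
```

View pics/w5.png

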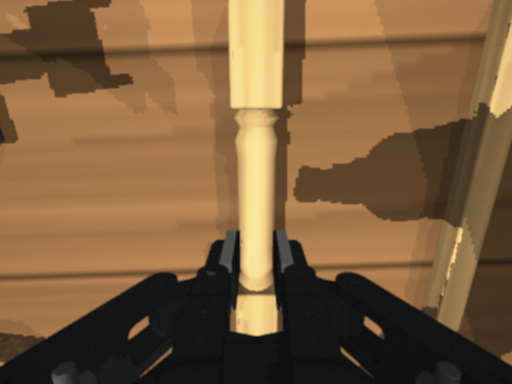

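The opening went down to 0.2, so the fingers closed past the 28 mm round and missed it. The picture shows the leg still on the bench under the fingers. I'll work out where the fingertips really are relative to the stated TCP.

Run:
```python
from h import *
p,M,o=Rt();c=cal("wrist");im,d=bot.read_camera("wrist")
for k in (0,.019,.03,.04,.06): print(k,proj(c,p-M[:,2]*k).round(0))
P=cloud(c,d);L=(P-p)@M
for r in (225,230,232,235,240,250,260):
    print(r,[(cc,L[r,cc].round(3).tolist()) for cc in (232,238,280,290)])
print(bot.find_in("wrist","leg")[:2])
m=(d>0)&(P[...,2]<.05)&(np.abs(L[...,0])<.025)
m[:,:200]=0;m[:,320:]=0
q=(L[...,2]); 
rows=[]
for r in range(0,240,20):
    mm=m[r]&(P[r,:,2]>.012)
    if mm.sum(): rows.append((r,P[r][mm].mean(0).round(4).tolist(),P[r][mm][:,2].max().round(4)))
print(*rows,sep="\n")
```

```text
0 [[257. 228.]]
0.019 [[257. 242.]]
0.03 [[257. 251.]]
0.04 [[257. 261.]]
0.06 [[257. 285.]]
225 [(232, [-0.021, 0.025, 0.063]), (238, [-0.016, 0.025, 0.062]), (280, [0.02, 0.025, 0.063]), (290, [0.028, 0.024, 0.062])]
230 [(232, [-0.021, 0.029, 0.062]), (238, [-0.016, 0.03, 0.063]), (280, [0.02, 0.03, 0.064]), (290, [0.029, 0.029, 0.063])]
232 [(232, [-0.013, -0.011, -0.03]), (238, [-0.01, -0.011, -0.03]), (280, [0.012, -0.011, -0.03]), (290, [0.029, 0.031, 0.063])]
235 [(232, [-0.012, -0.011, -0.035]), (238, [-0.009, -0.011, -0.034]), (280, [0.012, -0.011, -0.033]), (290, [0.029, 0.034, 0.062])]
240 [(232, [-0.012, -0.011, -0.04]), (238, [-0.009, -0.01, -0.037]), (280, [0.011, -0.011, -0.04]), (290, [0.017, -0.007, -0.031])]
250 [(232, [-0.011, -0.011, -0.049]), (238, [-0.009, -0.005, -0.039]), (280, [0.01, -0.011, -0.049]), (290, [0.016, -0.008, -0.043])]
260 [(232, [-0.01, -0.011, -0.059]), (238, [-0.009, 0.0, -0.039]), (280, [0.01, -0.011, -0.059]), (290, [0.014, -0.011, -0.059])]
[{'xy': [256.9, 138.0], 'p': 0.68}]
(0, [0.6384, -0.2029, 0.0337], np.float64(0.0355))
(20, [0.628, -0.2025, 0.034], np.float64(0.0362))
(40, [0.6173, -0.2021, 0.0339], np.float64(0.0356))
(60, [0.6062, -0.202, 0.0338], np.float64(0.0352))
(80, [0.5947, -0.201, 0.0339], np.float64(0.0356))
(100, [0.5827, -0.2012, 0.0338], np.float64(0.0358))
(120, [0.5701, -0.2009, 0.029], np.float64(0.0328))
(140, [0.5568, -0.2003, 0.0287], np.float64(0.0323))
(160, [0.543, -0.1998, 0.0281], np.float64(0.032))
(180, [0.5286, -0.1992, 0.0281], np.float64(0.0308))
(200, [0.5138, -0.1983, 0.0283], np.float64(0.0312))
(220, [0.4982, -0.1981, 0.0281], np.float64(0.0312))
```

Run:
```python
from h import *
p,M,o=Rt();c=cal("side");im,d=bot.read_camera("side")
P=cloud(c,d);L=(P-p)@M
m=(d>0)&(np.abs(L[...,0])<.03)&(np.abs(L[...,1])<.02)&(P[...,2]>.045)&(P[...,2]<.2)
print(np.histogram(P[m][:,2],bins=20,range=(.04,.14)))
for k in (0,.019,.03,.05): print(k,proj(c,p-M[:,2]*k).round(0))
x,y=proj(c,p)[0].astype(int)
cv2.imwrite("pics/side2.png",cv2.resize(im[y-60:y+40,x-60:x+60],None,fx=6,fy=6))
print(x-60,y-60)
```

```text
(array([ 0,  0,  0,  0,  0,  0,  0,  0,  0,  0,  7, 10, 10,  6,  4,  3,  3,
        0,  8, 15]), array([0.04 , 0.045, 0.05 , 0.055, 0.06 , 0.065, 0.07 , 0.075, 0.08 ,
       0.085, 0.09 , 0.095, 0.1  , 0.105, 0.11 , 0.115, 0.12 , 0.125,
       0.13 , 0.135, 0.14 ]))
0 [[238. 267.]]
0.019 [[238. 263.]]
0.03 [[238. 261.]]
0.05 [[237. 256.]]
178 206
```

View pics/side2.png

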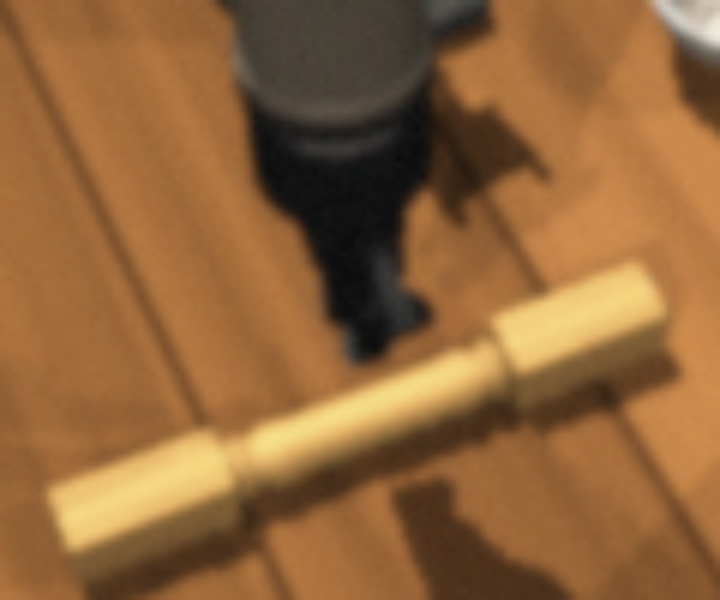

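The side view shows the fingertips at z ≈ 0.09 while the reported TCP is at 0.0635. The real tips are therefore about 28 mm behind the reported TCP, and the depth data from both cameras agree. I'll correct for that: reopen and go 8.6 cm down, the last part slowly.

```bash
python3 -m creep '[[[-0.06,0,0,0,0,0,0.4],[-0.06,0,0,0,0,0,0.6],[-0.06,0,2,0,0,0,0.65],[-0.06,0,4,0,0,0,0.65],[-0.06,0,5.5,0,0,0,0.65],[-0.06,0,6.5,0,0,0,0.6],[-0.06,0,7.3,0,0,0,0.6],[-0.06,0,7.7,0,0,0,0.6],[-0.06,0,7.7,0,0,0,0.6]]]' 40
python3 - <<'E'
from h import *
p,M,o=Rt();c=cal("wrist");im,d=bot.read_camera("wrist");cv2.imwrite("pics/w6.png",im)
P=cloud(c,d);L=(P-p)@M
m=(d>0)&(L[...,1]>-.014)&(L[...,1]<-.008)&(np.abs(L[...,0])<.04)&(np.abs(L[...,0])>.02)&(L[...,2]<-.02)
print(p,o["contact_force"],np.histogram(P[m][:,2],bins=12,range=(0,.03)))
E
```

```text
t: 20.65
eef_pos: [0.5068, -0.1985, -0.0146]
tool_rot: [0.0, -0.694, 0.72, -0.0]
contact_force: [0.3, -0.4, -1.0]
gripper_width: 0.597
[ 0.50677025 -0.19854044 -0.01461561] [ 0.34129369 -0.38839623 -1.00800987] (array([ 0,  0,  0,  0,  0,  0, 40, 59, 71, 72, 81, 81]), array([0.    , 0.0025, 0.005 , 0.0075, 0.01  , 0.0125, 0.015 , 0.0175,
       0.02  , 0.0225, 0.025 , 0.0275, 0.03  ]))
```

View pics/w6.png

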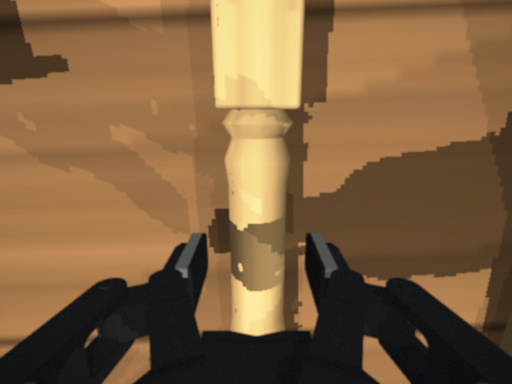

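The fingers now straddle the round at columns 205 and 307, with the leg at 257. The measured tip height is 16 mm, so I go 9 mm lower and then close.

```bash
python3 -m creep '[[[0,0,0.4,0,0,0,0.6],[0,0,0.7,0,0,0,0.6],[0,0,0.9,0,0,0,0.5],[0,0,0.9,0,0,0,0.42],[0,0,0.9,0,0,0,0.37]]]' 40
```

```text
t: 21.32
eef_pos: [0.5067, -0.1985, -0.0236]
tool_rot: [0.0, -0.694, 0.72, -0.0]
contact_force: [-0.5, 0.3, 0.1]
gripper_width: 0.367
```

```bash
python3 -m creep '[[[0,0,0,0,0,0,0.34],[0,0,0,0,0,0,0.3],[0,0,0,0,0,0,0.2],[0,0,0,0,0,0,0.2],[0,0,0,0,0,0,0.2]]]' 40
```

```text
t: 21.95
eef_pos: [0.5067, -0.1988, -0.0234]
tool_rot: [0.0, -0.694, 0.72, -0.0]
contact_force: [-2.8, 0.5, 5.6]
gripper_width: 0.314
```

Gripped at 0.314, which is about 27 mm. Lifting.

```bash
python3 -m creep '[[[0,0,-0.5,0,0,0,0.2],[0,0,-1.5,0,0,0,0.2],[0,0,-3,0,0,0,0.2],[0,0,-5,0,0,0,0.2],[0,0,-8,0,0,0,0.2],[0,0,-11,0,0,0,0.2],[0,0,-14,0,0,0,0.2],[0,0,-15,0,0,0,0.2],[0,0,-15,0,0,0,0.2]]]' 40
python3 - <<'E'
from h import *
p,M,o=Rt();print(p,o["contact_force"],o["torque"],o["gripper_width"],o["q"])
for n in("wrist","side"):
    c=cal(n);im,d=bot.read_camera(n);cv2.imwrite(f"pics/{n}7.png",im);np.savez(f"{n}7.npz",d=d,im=im,K=c[0],R=c[1],t=c[2])
    P=cloud(c,d)
    for r in bot.silhouettes(n,"leg")[:1]:
        m=r["mask"]&(d>0)&(P[...,2]>.10)&(P[...,2]<.22);Q=P[m];L=(Q-p)@M
        print(n,r["p"],m.sum(),cv2.minAreaRect(Q[:,:2].astype(np.float32)*1000),cv2.minAreaRect(L[:,:2].astype(np.float32)*1000))
        for a in np.arange(L[:,1].min(),L[:,1].max(),.03):
            s=np.abs(L[:,1]-a)<.01
            if s.sum()>10: print("  y",a.round(3),"top z rel",np.percentile(-L[s][:,2],95).round(4),"x",np.median(L[s][:,0]).round(4))
E
```

```text
t: 23.08
eef_pos: [0.507, -0.1983, 0.127]
tool_rot: [0.001, -0.694, 0.72, -0.0]
contact_force: [-0.3, -0.4, -3.2]
gripper_width: 0.314
[ 0.50698752 -0.19826117  0.12695349] [-0.33054771 -0.43599915 -3.18290042] [-0.01069477  0.00428825  0.01569683] 0.31394728133231786 [-0.35352559  0.45745798  0.79512296  1.98532581 -0.4264669   0.86968508
 -0.93459062]
wrist 0.72 23736 ((542.3447875976562, -198.402587890625), (34.23231887817383, 142.58761596679688), 87.55657958984375) ((-1.1473217010498047, -35.40478515625), (34.23234176635742, 142.6016387939453), 0.3840912878513336)
  y -0.107 top z rel 0.0582 x -0.0007
  y -0.077 top z rel 0.0581 x -0.0007
  y -0.047 top z rel 0.0552 x -0.0007
  y -0.017 top z rel 0.0543 x -0.0007
  y 0.013 top z rel 0.0544 x -0.0003
side 0.97 1527 ((505.8524169921875, -198.85464477539062), (38.63797378540039, 299.74127197265625), 87.96609497070312) ((0.6116676330566406, 1.057891845703125), (299.7765808105469, 38.63271713256836), 89.97544860839844)
  y -0.149 top z rel 0.0579 x 0.0085
  y -0.119 top z rel 0.058 x 0.0097
  y -0.089 top z rel 0.0588 x 0.011
  y -0.059 top z rel 0.0542 x 0.0067
  y -0.029 top z rel 0.0545 x 0.0029
  y 0.031 top z rel 0.0547 x 0.0068
  y 0.061 top z rel 0.0557 x 0.0066
  y 0.091 top z rel 0.0592 x 0.0101
  y 0.121 top z rel 0.0594 x 0.0112
```

View pics/side7.png

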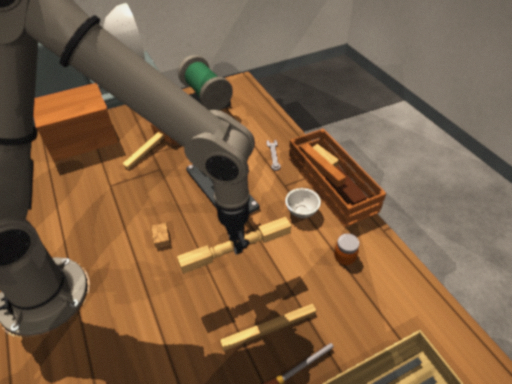

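View pics/wrist7.png

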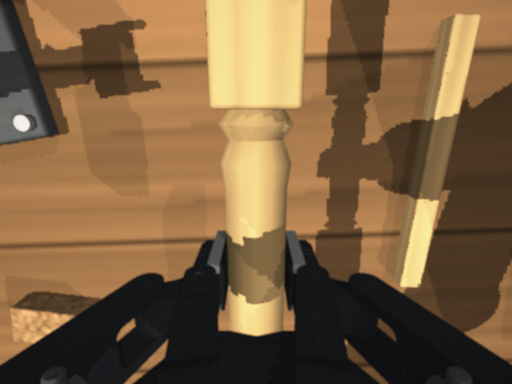

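The leg is held level and centred: in the wrist view at column 257, in the side view at (236,245). Its underside is 23.7 mm above the reported TCP. Next I go up, over and turn.

Run:
```python
from h import *
plan([.507,-.198,.30],-92);plan([.56,.0,.30],-40);plan([.6004,.1499,.30],7.3)
```

```text
shift cm [ -0.03  -0.07 -17.46] rot [ 0.002  0.    -0.001]
shift cm [-20.01  -4.65 -17.47] rot [ 0.002  0.001 -0.909]
shift cm [-35.13  -8.14 -17.47] rot [ 1.000e-03  2.000e-03 -1.734e+00]
```

```bash
python3 -m creep '[[[0,0,-3,0,0,0,0.2],[0,0,-7,0,0,0,0.2],[-1,-0.2,-11,0,0,-0.05,0.2],[-4,-1,-15,0,0,-0.15,0.2],[-8,-2,-17.5,0,0,-0.3,0.2],[-12,-3,-17.5,0,0,-0.45,0.2],[-16,-3.7,-17.5,0,0,-0.6,0.2],[-20,-4.7,-17.5,0,0,-0.75,0.2],[-24,-5.6,-17.5,0,0,-0.9,0.2],[-27,-6.3,-17.5,0,0,-1.05,0.2]]]' 40
python3 - <<'E'
from h import *
p,M,o=Rt();print(p)
plan([.6004,.1499,.30],7.3)
E
```

```text
t: 24.52
eef_pos: [0.5792, 0.0711, 0.3]
tool_rot: [0.0, 0.962, -0.272, -0.001]
contact_force: [-0.3, 0.0, -2.4]
gripper_width: 0.312
[0.57919371 0.07113627 0.30003348]
shift cm [-2.31 -7.82 -0.  ] rot [ 0.001  0.002 -0.678]
```

```bash
python3 -m creep '[[[-0.5,-1.7,0,0,0,-0.15,0.2],[-1,-3.4,0,0,0,-0.3,0.2],[-1.5,-5,0,0,0,-0.45,0.2],[-2,-6.8,0,0,0,-0.6,0.2],[-2.3,-7.8,0,0,0,-0.68,0.2],[-2.3,-7.8,0,0,0,-0.68,0.2],[-2.3,-7.8,0,0,0,-0.68,0.2],[-2.3,-7.8,0,0,0,-0.68,0.2]]]' 40
python3 - <<'E'
from h import *
p,M,o=Rt();print(p,np.degrees(np.arctan2(M[1,0],M[0,0])),M[:,2].round(3),o["q"].round(2) if hasattr(o["q"],"round") else o["q"])
for n in("wrist","side","top"):
    c=cal(n);im,d=bot.read_camera(n);cv2.imwrite(f"pics/{n}8.png",im);np.savez(f"{n}8.npz",d=d,im=im,K=c[0],R=c[1],t=c[2])
    P=cloud(c,d)
    for r in bot.silhouettes(n,"leg")[:1]:
        m=r["mask"]&(d>0)&(P[...,2]>.30)&(P[...,2]<.4);Q=P[m]
        if len(Q)>20:print(n,r["p"],m.sum(),cv2.minAreaRect(Q[:,:2].astype(np.float32)*1000),np.percentile(Q[:,2],97))
plan([.6004,.1499,.30],7.3)
E
```

```text
t: 25.52
eef_pos: [0.601, 0.1465, 0.3012]
tool_rot: [0.0, 0.998, 0.06, -0.0]
contact_force: [-0.1, -0.1, -2.4]
gripper_width: 0.312
[0.6010455  0.14645857 0.30119602] 6.9245432516634375 [-0. -0. -1.] [-0.7   0.33  0.47  1.6  -0.16  1.25 -0.08]
wrist 0.61 24049 ((596.773193359375, 180.846923828125), (34.37968063354492, 144.3702392578125), 6.814905166625977) 0.35933736433483654
side 0.85 697 ((601.1531372070312, 146.77923583984375), (37.98737335205078, 302.6329650878906), 7.12555456161499) 0.36154815149829544
top 0.88 803 ((612.167724609375, 68.3994369506836), (34.78935241699219, 133.8847198486328), 7.218774795532227) 0.360106711050877
shift cm [-0.04 -0.26  0.15] rot [-0.    -0.    -0.005]
```

View pics/wrist8.png

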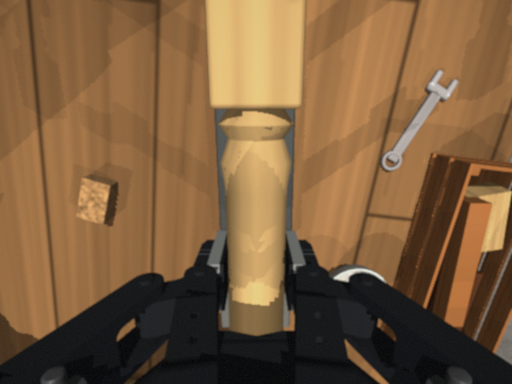

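View pics/side8.png

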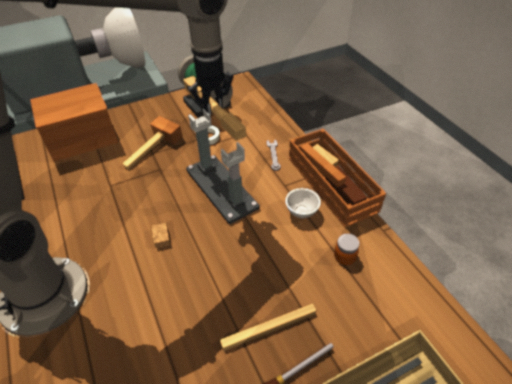

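View pics/top8.png

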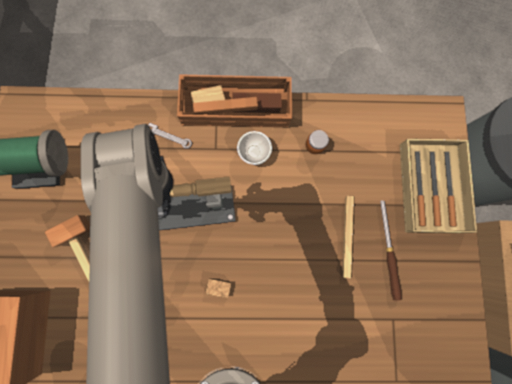

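The top view shows the leg's near end lying over the prop fork at (200,188), within 1–2 mm of the stand's axis. The bowl at (254,148) is untouched. I correct slightly, add a −0.01 rad tilt because the prop is about 2 mm higher, and go down in two stages.

```bash
python3 -m creep '[[[-0.1,-0.3,1,-0.01,0,-0.005,0.2],[-0.1,-0.3,3,-0.01,0,-0.005,0.2],[-0.1,-0.3,5,-0.01,0,-0.005,0.2],[-0.1,-0.3,5.8,-0.01,0,-0.005,0.2],[-0.1,-0.3,5.8,-0.01,0,-0.005,0.2],[-0.1,-0.3,5.8,-0.01,0,-0.005,0.2]]]' 40
python3 - <<'E'
from h import *
p,M,o=Rt();print(p,np.degrees(np.arctan2(M[1,0],M[0,0])),M[:,2].round(3),o["contact_force"])
for n in("side","top"):
    c=cal(n);im,d=bot.read_camera(n);cv2.imwrite(f"pics/{n}9.png",im[80:280,60:320] if n=="top" else cv2.resize(im[60:240,130:310],None,fx=3,fy=3))
    P=cloud(c,d)
    for r in bot.silhouettes(n,"leg")[:1]:
        m=r["mask"]&(d>0)&(P[...,2]>.255)&(P[...,2]<.35);Q=P[m]
        if len(Q)>20:print(n,r["p"],m.sum(),cv2.minAreaRect(Q[:,:2].astype(np.float32)*1000),np.percentile(Q[:,2],97))
        if n=="top":
            a=np.radians(7.38);O=np.array([.6133,.0500]);D=Q[:,:2]-O
            print("leg in prop coords x range",np.percentile(D@[np.cos(a),np.sin(a)],[1,50,99]).round(4),"y min",np.percentile(D@[-np.sin(a),np.cos(a)],[0,1]).round(4))
E
```

```text
t: 26.58
eef_pos: [0.6003, 0.1504, 0.2442]
tool_rot: [0.005, 0.998, 0.064, 0.001]
contact_force: [0.3, -0.0, -2.8]
gripper_width: 0.313
[0.6003064  0.15040095 0.24415931] 7.334054461555009 [ 0.002 -0.01  -1.   ] [ 0.34423564 -0.02502212 -2.84337356]
side 0.72 695 ((598.4834594726562, 150.11102294921875), (36.43252944946289, 299.9767761230469), 7.375288009643555) 0.3051538245548528
top 0.88 699 ((612.2108764648438, 70.26166534423828), (34.49235153198242, 132.172119140625), 6.938076019287109) 0.3043694938482042
leg in prop coords x range [-0.0156 -0.0006  0.0175] y min [-0.0459 -0.044 ]
```

View pics/side9.png

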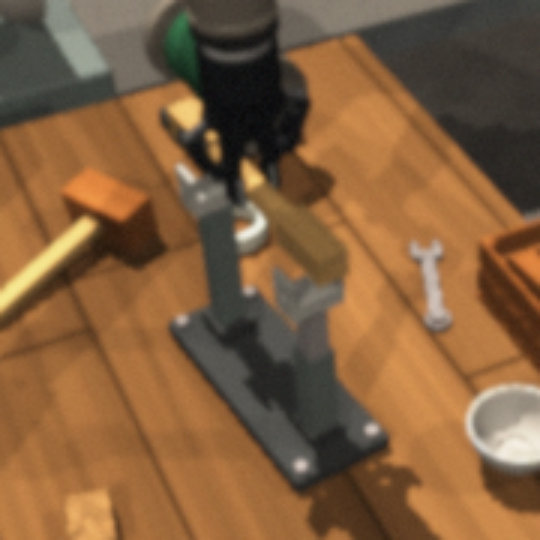

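The leg sits within 1 mm across the slot and is about centred lengthwise. In the side crop its near end is over the prop fork at (310,265). Lowering.

```bash
python3 -m creep '[[[-0.05,0.15,0.5,0,0,0,0.2],[-0.05,0.15,1.2,0,0,0,0.2],[-0.05,0.15,2,0,0,0,0.2],[-0.05,0.15,2.7,0,0,0,0.2],[-0.05,0.15,3.3,0,0,0,0.2],[-0.05,0.15,3.6,0,0,0,0.2],[-0.05,0.15,3.7,0,0,0,0.2],[-0.05,0.15,3.7,0,0,0,0.2]]]' 40
```

```text
t: 27.78
eef_pos: [0.5996, 0.1484, 0.2065]
tool_rot: [0.005, 0.998, 0.064, 0.0]
contact_force: [0.3, 0.7, -1.6]
gripper_width: 0.312
```

```bash
python3 -m creep '[[[0,0,0.05,0,0,0,0.2],[0,0,0.1,0,0,0,0.2],[0,0,0.1,0,0,0,0.2]]]' 40
```

```text
t: 28.15
eef_pos: [0.5996, 0.1483, 0.2054]
tool_rot: [0.005, 0.998, 0.064, 0.0]
contact_force: [0.2, 0.7, -3.4]
gripper_width: 0.314
```

```bash
python3 -m creep '[[[0,0,0.05,0,0,0,0.2],[0,0,0.1,0,0,0,0.2],[0,0,0.1,0,0,0,0.2]]]' 40
python3 - <<'E'
from h import *
for n in ("wrist","top"):
    c=cal(n);im,d=bot.read_camera(n);cv2.imwrite(f"pics/{n}10.png",im)
E
```

```text
t: 28.52
eef_pos: [0.5996, 0.1484, 0.2051]
tool_rot: [0.005, 0.998, 0.064, 0.0]
contact_force: [-3.1, -1.7, 4.4]
gripper_width: 0.313
```

View pics/wrist10.png

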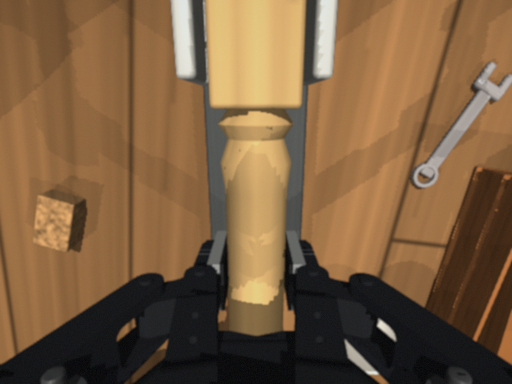

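Contact made, about 7 N in all. The wrist view shows the leg's square end between the fixed fork's cheeks at columns 190 and 325. Releasing gently.

```bash
python3 -m creep '[[[0,0,-0.05,0,0,0,0.31],[0,0,-0.05,0,0,0,0.34],[0,0,-0.05,0,0,0,0.38],[0,0,-0.05,0,0,0,0.45],[0,0,-0.05,0,0,0,0.55],[0,0,-0.05,0,0,0,0.65],[0,0,-0.05,0,0,0,0.65]]]' 40
python3 - <<'E'
from h import *
c=cal("wrist");im,d=bot.read_camera("wrist");cv2.imwrite("pics/w11.png",im)
E
```

```text
t: 29.5
eef_pos: [0.5996, 0.1483, 0.2049]
tool_rot: [0.005, 0.998, 0.064, 0.0]
contact_force: [-0.6, 0.4, 0.4]
gripper_width: 0.651
```

View pics/w11.png

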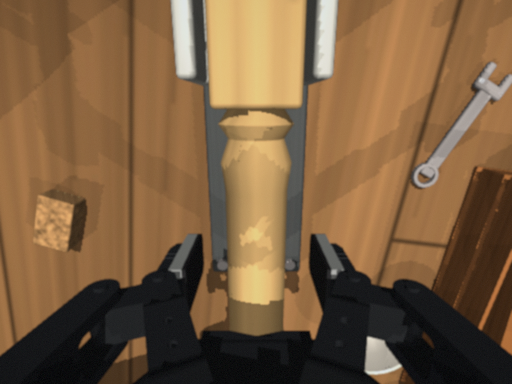

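The fingers are clear on both sides. I rise, then turn so that the wrist camera sees the button side again for the final check.

```bash
python3 -m creep '[[[0,0,-1,0,0,0,0.65],[0,0,-3,0,0,0,0.65],[0,0,-6,0,0,0,0.65],[0,0,-10,0,0,0,0.65],[0,0,-13,0,0,0,0.65],[0,0,-15,0,0,0,0.65],[0,0,-15,0,0,0,0.65]]]' 40
python3 - <<'E'
from h import *
plan([.60,.06,.36],-82.7)
E
```

```text
t: 30.42
eef_pos: [0.6003, 0.1498, 0.3572]
tool_rot: [0.004, 0.998, 0.064, 0.002]
contact_force: [-0.0, -0.1, 0.8]
gripper_width: 0.651
shift cm [-1.17  8.91 -0.21] rot [ 0.004 -0.01   1.571]
```

```bash
python3 -m creep '[[[-0.1,1,-0.5,0,0,0.17,0.65],[-0.2,2,-0.5,0,0,0.34,0.65],[-0.4,3,-0.5,0,0,0.51,0.65],[-0.5,4,-0.5,0,0,0.68,0.65],[-0.6,5,-0.5,0,0,0.85,0.65],[-0.8,6,-0.5,0,0,1.02,0.65],[-0.9,7,-0.5,0,0,1.19,0.65],[-1,8,-0.5,0,0,1.36,0.65],[-1.1,8.9,-0.5,0,0,1.53,0.65],[-1.1,8.9,-0.5,0,0,1.57,0.65]]]' 40; python3 look.py s30
python3 - <<'E'
from h import *
c=cal("wrist");im,d=bot.read_camera("wrist");cv2.imwrite("pics/w12.png",im)
P=cloud(c,d)
for r in bot.silhouettes("wrist","leg")[:1]:
    m=r["mask"]&(d>0)&(P[...,2]>.24)&(P[...,2]<.29);print(r["p"],cv2.minAreaRect(P[m][:,:2].astype(np.float32)*1000),np.percentile(P[m][:,2],[5,50,97]))
c=cal("side");im,d=bot.read_camera("side");cv2.imwrite("pics/side12.png",cv2.resize(im[60:240,130:330],None,fx=3,fy=3))
E
```

```text
t: 31.68
eef_pos: [0.5993, 0.0593, 0.36]
tool_rot: [0.004, 0.75, -0.661, 0.004]
contact_force: [0.5, 0.4, 0.2]
gripper_width: 0.645
t 31.675 z 0.36 F [0.5 0.4 0.2] btnpx 2 floor 0.229 [[262.0, 138.0], [262.0, 134.0], [261.0, 134.0], [263.0, 141.0]]
   patchdiff 41.7
STOP
0.68 ((596.3300170898438, 150.57476806640625), (40.1926383972168, 299.5223693847656), 7.471245288848877) [0.24935635 0.26065121 0.26438122]
```

View pics/w12.png

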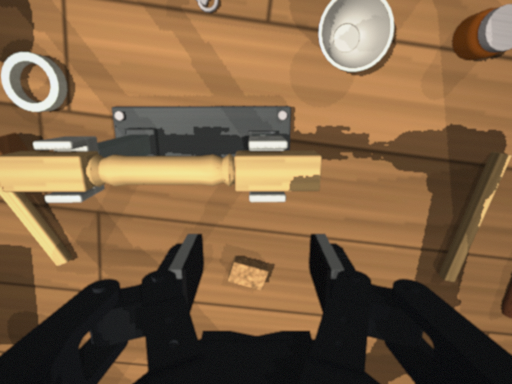

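View pics/s30.png

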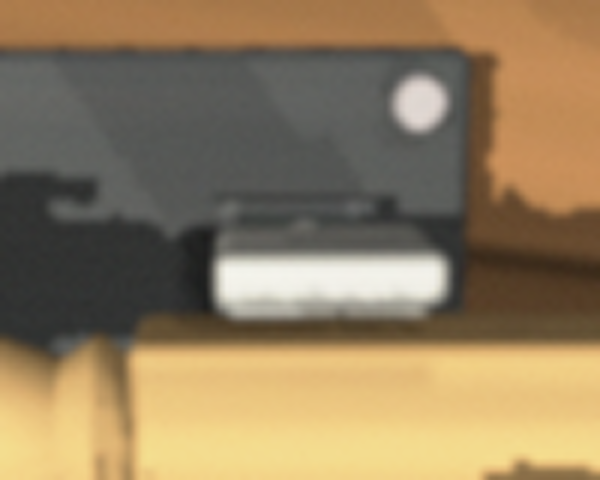

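View pics/side12.png

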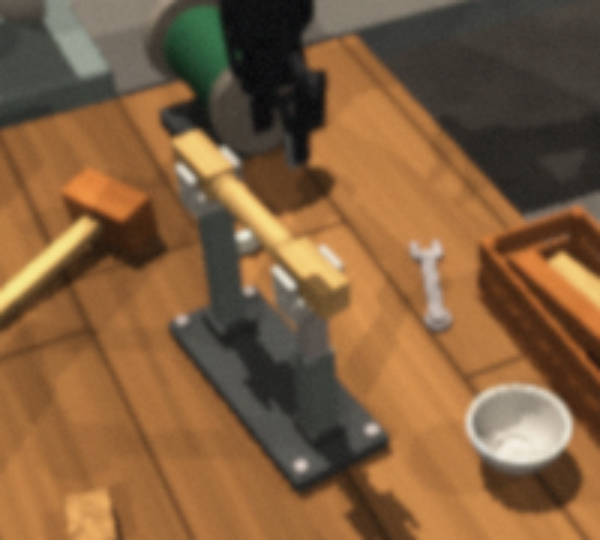

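The leg lies in both forks, with the prop end at (280,172) and the fixed end at (45,175), and the bowl is at its place. The button is only grazed in this view, so I shift the camera 5 cm outward for a clearer look.

```bash
python3 -m creep '[[[0,-2,0,0,0,0,0.65],[0,-4,0,0,0,0,0.65],[0,-5.5,0,0,0,0,0.65],[0,-5.5,0,0,0,0,0.65],[0,-5.5,0,0,0,0,0.65]]]' 40; python3 look.py s31
python3 - <<'E'
from h import *
c=cal("top");im,d=bot.read_camera("top");cv2.imwrite("pics/top12.png",im)
P=cloud(c,d)
for r in bot.silhouettes("top","bowl")[:1]: print("bowl",r["xy"],cv2.minAreaRect(P[r["mask"]&(d>0)][:,:2].astype(np.float32)*1000)[:2])
E
```

```text
t: 32.5
eef_pos: [0.6539, 0.0672, 0.3607]
tool_rot: [0.003, 0.751, -0.66, 0.004]
contact_force: [0.8, -0.4, -0.6]
gripper_width: 0.652
t 32.5 z 0.3607 F [ 0.8 -0.4 -0.6] btnpx 9 floor 0.2475 [[263.0, 177.0], [263.0, 173.0], [262.0, 168.0], [263.0, 182.0]]
   patchdiff 42.21
STOP
bowl [252.8, 146.0] ((794.0812377929688, -61.76097106933594), (112.4426498413086, 108.1550064086914))
```

View pics/s31.png

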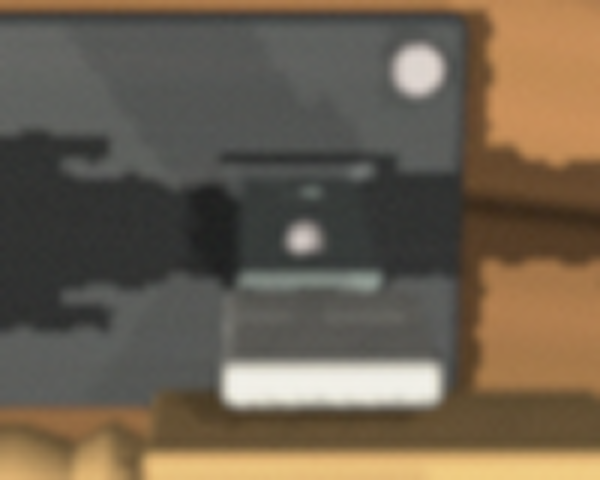

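The crop shows the button standing out of the upper hole at (305,238). The leg is at rest, the bowl is unmoved and the arm is clear. Handing in.

```bash
python3 -c "
from station import bot
print(bot.hand_in(), bot.get_obs()['t'])"
```

```text
the job is handed in; nothing more can be done
the job is handed in; nothing more can be done
```

The job is done and handed in at about 32.6 s; the hand-in gave no verdict. I drew the prop up about 34 mm in 1 mm steps, pulling about 11 N, until the button popped out of the upper hole. I then laid the turned leg across both forks, let go and moved the arm clear.

**Last checks:**
- **Button:** it stands out at the upper hole.
- **Prop:** its floor held at 0.229 m after I let go. A last reading of 0.2475 m is not the floor, because the leg now covers it from the camera.
- **Leg:** it lies in both forks, about centred and within roughly 1 mm across the slot before the final lowering. Its top, about 0.264 m, fits a leg seated on the floors.
- **Bowl:** its position matches the first measurement within about 2 mm, which is the camera's accuracy.
- **Arm:** it touches nothing.

**What failed or disagreed:**
- **Missed first grasp:** the first try at the leg missed. Both cameras showed the real fingertips about 28–30 mm behind the reported TCP, so I allowed for that from then on.
- **Shallow prop grip:** because of that offset, I had pinched the prop by only the top few millimetres of its block. It held without visible slipping once moving.
- **Side force on the prop:** about 3 to 6 N in each horizontal direction showed during the grip and pull.
- **Camera disagreement:** the top and wrist cameras differ by 1 to 3 mm.

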